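# Build up two axles from loose drive parts

### The job

Build up the two upright axles on the bench. On the tall axle with the square base put the spacer sleeve first, then the sprocket (hub up), then the shaft collar on top; on the short axle with the round base put the bearing first, then the belt pulley on top, each part fully down and flat on what is below it. Leave the jar, the mug and the wrench where they are.

Things in the scene. Friction and masses are not known exactly. Their poses are not given: they have to be found in the camera images.
- tall_axle: Taller upright axle: grey SQUARE base plate 80 x 80 mm, 10 mm thick, with a small bolt head (4 mm high) near each corner, 44 mm from the centre. Steel shaft 16 mm in diameter, upright in the middle, last 5 mm tapered to 9 mm. Fixed. Origin: centre of the base's underside, on the bench; z up along the shaft. Shaft top 84 mm above the bench. Seated undersides: sleeve 10, sprocket 54, collar 72 mm above the bench.
- short_axle: Shorter upright axle: grey ROUND base plate 84 mm in diameter, 10 mm thick, with three small bolt heads (4 mm high) 33 mm from the centre. Steel shaft 16 mm in diameter, upright in the middle, last 5 mm tapered to 9 mm. Fixed. Origin: centre of the base's underside, on the bench; z up along the shaft. Shaft top 47 mm above the bench. Seated undersides: bearing 10, pulley 26 mm above the bench.
- sleeve: Spacer sleeve: a plain bright steel tube, the tallest and slimmest of the five parts, 32 mm outside diameter, 44 mm high, about 160 g. Through bore 21 mm in diameter. Lies flat, bore upright. Origin: centre of the underside; z up along the bore.
- sprocket: Chain sprocket, dark steel: a toothed disc 7 mm thick, 68 mm over the 20 teeth, with a round hub on top of it, 40 mm in diameter and 11 mm high (18 mm in all), about 220 g; it lies hub up and is to stay hub up. It can be gripped by the hub. Through bore 21 mm in diameter. Lies flat, bore upright. Origin: centre of the underside; z up along the bore.
- collar: Shaft collar: a plain low ring of dark steel, the smallest part, 38 mm outside diameter, 14 mm high, with a tiny screw head standing out 1.5 mm on its side, about 80 g. Through bore 21 mm in diameter. Lies flat, bore upright. Origin: centre of the underside; z up along the bore.
- bearing: Ball bearing: a steel ring with a black seal between a bright outer and a bright inner race, 52 mm outside diameter, 16 mm high, about 140 g. Through bore 21 mm in diameter. Lies flat, bore upright. Origin: centre of the underside; z up along the bore.
- pulley: Belt pulley, aluminium: two flanges 60 mm in diameter and 7 mm thick with a 10 mm wide groove (46 mm in diameter) between them, 24 mm high in all, about 150 g. The top looks like a smooth disc with a hole. Through bore 21 mm in diameter. Lies flat, bore upright. Origin: centre of the underside; z up along the bore.
- jar: Bystander: amber glass jar with a steel lid, 64 mm in diameter, 90 mm high, standing at the left of the work. Origin: centre of the underside.
- mug: Bystander: blue mug, 76 mm in diameter, 85 mm high, standing at the right of the work. Origin: centre of the underside.
- wrench: Bystander: steel wrench 200 mm long, lying crosswise beyond the work. Origin: at the middle of its length, on the bench.
Mind the look-alikes: they are no part of the job. What is shaped like the sprocket but turquoise is not meant. Leave any brown look-alike of the collar alone.

How it is judged (in metres and radians):
At the end, for the whole second after the job is handed in: Tall axle: sleeve on the base, sprocket on it, collar on that. Short axle: bearing on the base, pulley on it. Each part within 6 mm of its axle's axis and 4 mm of its seated height, tilted under 0.12 rad (sprocket hub up), at rest and released (horizontal distance between each of sleeve, sprocket, collar and tall_axle below 0.006 m and z of sleeve in the frame of tall_axle between 0.006 and 0.014 m and angle between each of sleeve, sprocket, collar, bearing, pulley's own z axis and vertical below 0.12 rad and linear speed of each of sleeve, sprocket, collar, bearing, pulley below 0.02 m/s and z of sprocket in the frame of tall_axle between 0.05 and 0.058 m and z of collar in the frame of tall_axle between 0.068 and 0.076 m and horizontal distance between each of bearing, pulley and short_axle below 0.006 m and z of bearing in the frame of short_axle between 0.006 and 0.014 m and z of pulley in the frame of short_axle between 0.022 and 0.03 m); the robot touches nothing.
It fails at once if the jar is moved more than 30 mm or knocked over (distance of jar from where it was at the start of the episode above 0.03 m or angle between jar's own z axis and vertical above 0.5 rad).
It fails at once if the mug is moved more than 30 mm or knocked over (distance of mug from where it was at the start of the episode above 0.03 m or angle between mug's own z axis and vertical above 0.5 rad).
It fails at once if the wrench is moved more than 30 mm or knocked over (distance of wrench from where it was at the start of the episode above 0.03 m or angle between wrench's own z axis and vertical above 0.5 rad).
It also fails if it takes over 128 s, if anything falls off the work surface, if the arm or the gripper's body presses on something with over 40 N, if the wrist force passes 120 N, or if a joint passes its speed limit or range.

### The arm

A 6-joint arm with a two-finger parallel gripper is mounted at the origin on the work surface. World frame = base frame: x ahead of the robot, y to its left, z up, the work surface at z = 0. Lengths are in m, angles in degrees, forces in N, time in s.
With the tool pointing down it reaches from about 0.325 to 1 m from the base axis. Payload 5.1 kg.
Tool frame: the origin (TCP) lies where the fingers leave the gripper's body, on its centre line; the fingertips stand 73 mm ahead of it and the grasp point (between the pads) lies 54 mm ahead of it; z points along the fingers, y is the line along which they close (so a half turn about z gives the same grasp; the last joint's range is limited). The gripper opens to 85 mm and grips with 20 to 120 N. Pads are 22 mm wide; open, the fingers measure 114 mm over their backs; the gripper's body (76 mm by 85 mm) begins 54 mm behind the grasp point. The pads swing forward as they close: fully open they stand 13 mm farther back than shut.
Start: joints at [61.272, 7.093, 94.555, -0, 78.352, -4.733], TCP at [0.264, 0.594, 0.304] pointing down, gripper open.
Joint ranges: [-149.61, 149.61], [-58.7, 133.49], [1.44, 155.28], [-77.14, 257.14], [18.33, 153.61], [-166.67, 166.67]. Speed limits (degrees/s): [147.25, 147.25, 180, 180, 180, 180].

### API

Orientations are given as [roll, pitch, yaw] about the fixed x, y, z axes, in that order (R = Rz(yaw) Ry(pitch) Rx(roll)).
In Python, from workcell import state, grab_frame, job_done, silhouettes gives the robot as it stands.
- The arm moves only by the shell command python3 -m creep 'ROWS' [FORCE]. ROWS is JSON, one flat list of numbers, 5 for each row, row after row: the shift along the tool's x, y, z in m, then the turn about the tool's z in degrees, then the finger opening in m, from 0 to 0.0854. In form: [dx, dy, dz, yaw, claw, dx, dy, dz, yaw, claw, ...]. A call has 1 to 10 rows; each row shifts and turns the commanded pose from where the row before left it, along the tool's axes as they then stand; what a row does not reach is not made up. A row lasts 1/8 s, in which the tool goes at most 62.5 mm and 10.7 degrees, less where a joint would pass 70% of its speed; a pose out of reach is approached as far as the arm can. A call with a gripper value outside its range is refused whole. The fingers move at their own pace and stop on an object; FORCE is the grip in N (left out, the last holds). Time passes only in rows, so rows that do not move let the fingers close. It gives the time, the measured TCP pose, the force, the opening and the grip force at its end, in the units of the state.
- state(): the state, without advancing time (a new reading comes with each control period).
- grab_frame(name): name is "side" or "top"; returns a dict with "pixels" (400x640x3 uint8, red, green, blue), "camera_matrix" (3x3 intrinsics, pixels), "dist_coeffs" ([k1, k2, p1, p2, k3] as OpenCV has them; the pictures are not rectified), "position" and "rotation" of the camera in the world. Camera axes: x right, y up, looking along -z (the intrinsics and any distortion apply to the point x, -y, -z); pixel columns grow to the right and rows downward; lengths in m; the calibration is good to about 2 mm. A picture is of the moment at which its call begins. There is no depth.
- job_done(): hands the job in; it is judged then, once.
Trained networks look in a picture, given as the dict that the camera call returned (one of the last four; its "shot" number tells which), for a name from the list of things; names that differ only in an ending like _2 or _b are one class to them, and where a whole thing is asked for, a point or a joint stands for the part that bears it (a point fixed in the world has none). Each returns a list of dicts, best first, with "p" (0 to 1); they miss things now and then, are a little off and sometimes report something else, mostly with a low value. They report only what shows in the picture. A call takes as long as a camera call. They do not tell look-alikes from the thing itself.
- silhouettes(label, picture): "pixels" (400x640 bool, what is visible of it) and "point" ([column, row] in pixels, amid what is visible of it).
The state is a dict: "clock": time; "joint_pos": joint angles; "qd": joint speeds; "effort": joint torques, N m; "tool_pos": TCP position; "eef_rot": TCP orientation; "ft_force": force on the tool from outside, world axes, zero at the start; "wrist_torque": the same for the moment, N m; "width": opening from 0.0 (shut) to 1.0 (fully open); "gripper_force": force on a finger pad.
Only numpy, scipy, OpenCV 4.12 (cv2) and the standard library are available. Lean on these libraries where they do the work, as an engineer would, in place of code of your own. Each camera call takes 0.05 s, during which the arm holds its last target. There are 200 camera calls.

## Working session

There is one attempt and no reset: what is moved stays moved. The work goes in short steps, Python scripts to look and compute and a shell command to move; the robot and the scene stay as the last step left them, time stands still between calls to the robot, and variables do not carry over. Pictures are saved under pics/ and viewed, at most 17 in all, crops included, and the job is handed in when it is done.

```bash
mkdir -p pics
cat > h.py <<'E'
import numpy as np, cv2
from workcell import state, grab_frame, job_done, silhouettes
def ray(f,uv):
    K=np.array(f["camera_matrix"],float);D=np.array(f["dist_coeffs"],float)
    p=cv2.undistortPoints(np.array([[uv]],float),K,D)[0,0]
    R=np.array(f["rotation"],float)
    return np.array(f["position"],float), R@np.array([p[0],-p[1],-1.])
def at(f,uv,z):
    o,d=ray(f,uv); return o+d*(z-o[2])/d[2]
def proj(f,P):
    K=np.array(f["camera_matrix"],float);D=np.array(f["dist_coeffs"],float)
    R=np.array(f["rotation"],float);P=np.atleast_2d(P)
    c=(P-np.array(f["position"]))@R; c=c*[1,-1,-1]
    return cv2.projectPoints(c,np.zeros(3),np.zeros(3),K,D)[0][:,0]
def save(f,n,crop=None,s=1):
    im=np.array(f["pixels"])[:,:,::-1]
    if crop: im=im[crop[1]:crop[3],crop[0]:crop[2]]
    im=cv2.resize(im,None,fx=s,fy=s,interpolation=cv2.INTER_CUBIC); cv2.imwrite("pics/"+n,im)
E
python3 - <<'E'
from h import *
print(state())
for n in("top","side"):
    f=grab_frame(n); save(f,n+"0.png")
    print(n,np.array(f["position"]).round(3),np.array(f["rotation"]).round(3).tolist(),np.array(f["camera_matrix"]).round(1).tolist(),f["dist_coeffs"])
    for l in "tall_axle short_axle sleeve sprocket collar bearing pulley jar mug wrench".split():
        print(l,[(np.round(d["p"],2),np.round(d["point"]).tolist(),at(f,d["point"],0.015).round(3)[:2].tolist(),int(d["pixels"].sum())) for d in silhouettes(l,f)])
E
```

```text
{'clock': 0.0, 'joint_pos': array([ 6.12735928e+01,  7.13334007e+00,  9.46344996e+01,  5.64192089e-04,
        7.83531790e+01, -4.73257963e+00]), 'qd': array([ 0.03591059, -0.02272985, -0.05531352, -0.01290514, -0.12086201,
       -0.05959892]), 'effort': array([ 8.03836629e-04, -4.23616970e+01, -3.65452731e+01, -5.36412847e-05,
        7.01151133e-03,  1.43131981e-06]), 'tool_pos': array([0.26411337, 0.59341045, 0.30265032]), 'eef_rot': array([-1.79879439e+02, -1.05351147e-02,  1.56006047e+02]), 'ft_force': array([ 0.12425312,  0.72947062, -0.54961305]), 'wrist_torque': array([ 0.06432551, -0.02316643, -0.02392482]), 'gripper_force': 0.0, 'width': 0.9993247400177745}
top [0.385 0.011 1.153] [11.169, 0.332, -91.258] [[456.4, 0.0, 320.5], [0.0, 456.4, 199.2], [0.0, 0.0, 1.0]] [-0.04678074  0.          0.          0.          0.        ]Traceback (most recent call last):
  File "<stdin>", line 7, in <module>
  File "h.py", line 9, in at
    o,d=ray(f,uv); return o+d*(z-o[2])/d[2]
                                       ~^^^
IndexError: invalid index to scalar variable.
```

```bash
sed -i 's/^import numpy.*/&\nfrom scipy.spatial.transform import Rotation as Ro/; s/R=np.array(f\["rotation"\],float)/R=Ro.from_euler("xyz",f["rotation"],degrees=True).as_matrix()/' h.py
python3 - <<'E'
from h import *
for n in("top","side"):
    f=grab_frame(n); save(f,n+"0.png")
    print(n,np.array(f["position"]).round(3),np.array(f["rotation"]).round(3).tolist(),np.array(f["camera_matrix"]).round(1).tolist(),f["dist_coeffs"])
    for l in "tall_axle short_axle sleeve sprocket collar bearing pulley jar mug wrench".split():
        print(l,[(np.round(d["p"],2),np.round(d["point"]).tolist(),at(f,d["point"],0.015).round(3)[:2].tolist(),int(d["pixels"].sum())) for d in silhouettes(l,f)])
E
```

```text
top [0.385 0.011 1.153] [11.169, 0.332, -91.258] [[456.4, 0.0, 320.5], [0.0, 456.4, 199.2], [0.0, 0.0, 1.0]] [-0.04678074  0.          0.          0.          0.        ]
tall_axle [(np.float64(0.74), [376.0, 249.0], [0.481, -0.123], 1079), (np.float64(0.49), [156.0, 194.0], [0.634, 0.434], 843)]
short_axle [(np.float64(0.91), [211.0, 260.0], [0.462, 0.289], 865)]
sleeve []
sprocket [(np.float64(0.78), [417.0, 297.0], [0.36, -0.217], 444), (np.float64(0.76), [441.0, 255.0], [0.462, -0.283], 471), (np.float64(0.17), [239.0, 186.0], [0.65, 0.22], 121)]
collar [(np.float64(0.7), [220.0, 210.0], [0.588, 0.269], 149), (np.float64(0.48), [239.0, 186.0], [0.65, 0.221], 197)]
bearing [(np.float64(0.74), [285.0, 260.0], [0.46, 0.105], 325)]
pulley [(np.float64(0.55), [404.0, 194.0], [0.618, -0.199], 422)]
jar [(np.float64(0.64), [156.0, 192.0], [0.639, 0.436], 800)]
mug [(np.float64(0.65), [489.0, 192.0], [0.62, -0.42], 1126)]
wrench [(np.float64(0.66), [336.0, 135.0], [0.78, -0.031], 535)]
side [0.487 0.883 0.607] [57.73, 1.244, -175.711] [[419.6, 0.0, 326.4], [0.0, 419.6, 196.0], [0.0, 0.0, 1.0]] [-0.06593095  0.          0.          0.          0.        ]
tall_axle [(np.float64(0.87), [358.0, 188.0], [0.485, -0.096], 588)]
short_axle [(np.float64(0.75), [365.0, 290.0], [0.469, 0.288], 1139)]
sleeve [(np.float64(0.65), [299.0, 201.0], [0.638, -0.025], 239)]
sprocket [(np.float64(0.68), [366.0, 162.0], [0.465, -0.248], 193), (np.float64(0.66), [402.0, 168.0], [0.358, -0.214], 228)]
collar [(np.float64(0.66), [278.0, 262.0], [0.653, 0.217], 248), (np.float64(0.39), [357.0, 185.0], [0.489, -0.112], 607)]
bearing [(np.float64(0.92), [372.0, 234.0], [0.452, 0.111], 320)]
pulley []
jar [(np.float64(0.61), [271.0, 328.0], [0.635, 0.392], 2005)]
mug [(np.float64(0.91), [317.0, 129.0], [0.635, -0.497], 760)]
wrench [(np.float64(0.78), [241.0, 202.0], [0.792, -0.013], 319)]
```

View pics/top0.png

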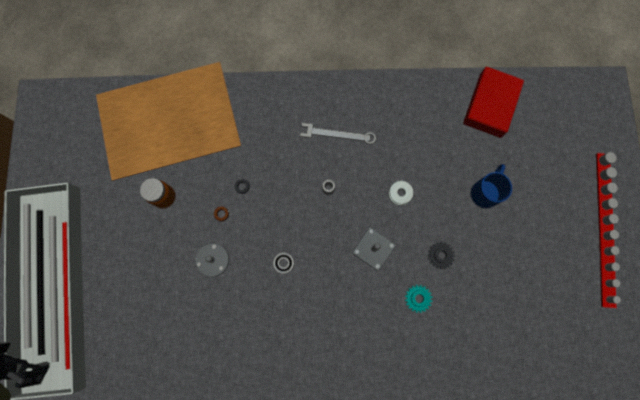

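View pics/side0.png

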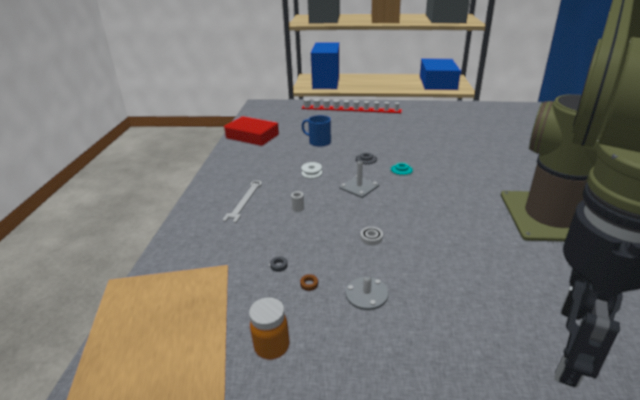

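Run:
```python
from h import *
f=grab_frame("top");g=grab_frame("side")
np.save("/tmp/t.npy",f,allow_pickle=True);np.save("/tmp/s.npy",g,allow_pickle=True)
rows=[]
for fr,L in((f,[(242,186),(328,186),(401,192),(441,255),(284,263),(375,248),(212,260)]),(g,[(279,263),(298,201),(312,170),(367,158),(372,235),(360,176),(367,291)])):
    c=[cv2.resize(np.array(fr["pixels"])[v-20:v+20,u-20:u+20,::-1],(190,190),interpolation=cv2.INTER_CUBIC) for u,v in L]
    c.append(np.zeros_like(c[0])); rows+= [np.hstack(c[:4]),np.hstack(c[4:])]
cv2.imwrite("pics/m.png",np.vstack(rows)[:, :][:760])
im=cv2.resize(np.vstack(rows),(600,600)); cv2.imwrite("pics/m.png",im)
```

```text
(no output)
```

View pics/m.png

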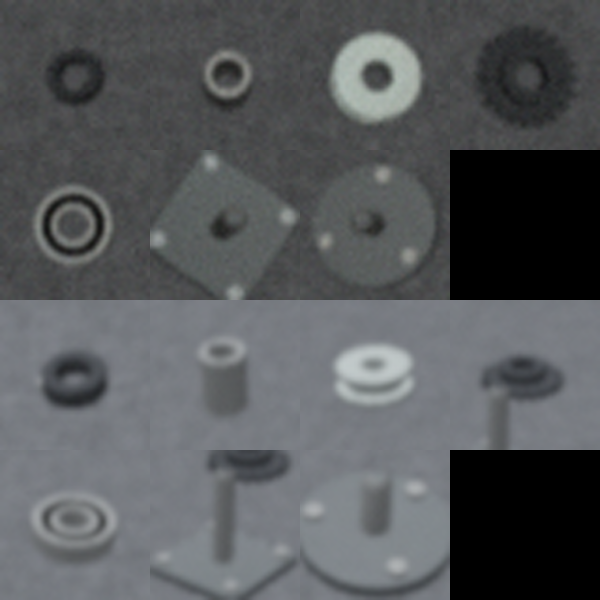

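```bash
cat > fit.py <<'E'
from h import *
from scipy.optimize import minimize
def circ(r,z,n=60,):
    a=np.linspace(0,2*np.pi,n,endpoint=False); return np.c_[r*np.cos(a),r*np.sin(a),np.full(n,z)]
def cyl(r,z0,z1): return np.vstack([circ(r,z0),circ(r,z1)])
def sq(h,z): return np.array([[h,h,z],[-h,h,z],[-h,-h,z],[h,-h,z]])
def bolts(n,r,z,off): return [circ(.004,z)+[r*np.cos(a),r*np.sin(a),0] for a in off+np.arange(n)*2*np.pi/n]
# each: list of layers (painted in order); layer = list of convex point sets
M=dict(
 collar=[[cyl(.019,0,.014)],[circ(.019,.014)],[circ(.0105,.014)]],
 sleeve=[[cyl(.016,0,.044)],[circ(.016,.044)],[circ(.0105,.044)]],
 pulley=[[cyl(.030,0,.007),cyl(.023,.007,.017)],[cyl(.03,.017,.024)],[circ(.030,.024)],[circ(.0105,.024)]],
 sprocket=[[cyl(.0325,0,.007)],[cyl(.020,.007,.018)],[circ(.020,.018)],[circ(.0105,.018)]],
 bearing=[[cyl(.026,0,.016)],[circ(.026,.016)],[circ(.0225,.016)],[circ(.0155,.016)],[circ(.0105,.016)]],
 tall=[[np.vstack([sq(.04,0),sq(.04,.01)])],[sq(.04,.01)],bolts(4,.044,.014,np.pi/4),[cyl(.008,.01,.079)],[circ(.008,.079)],[circ(.0045,.084)]],
 short=[[cyl(.042,0,.01)],[circ(.042,.01)],bolts(3,.033,.014,0),[cyl(.008,.01,.042)],[circ(.008,.042)],[circ(.0045,.047)]])
def resid(f,name,p,box,z=0,sig=.7):
    u0,v0,u1,v1=box;S=8;c,s=np.cos(p[2]),np.sin(p[2]);R=np.array([[c,s,0],[-s,c,0],[0,0,1]])
    idx=np.zeros(((v1-v0)*S,(u1-u0)*S),np.uint8)
    for k,lay in enumerate(M[name]):
        for pts in lay:
            q=(proj(f,pts@R+[p[0],p[1],z])-[u0,v0]+.5)*S-.5
            cv2.fillPoly(idx,[np.round(cv2.convexHull(q.astype(np.float32))*16).astype(np.int32)],k+1,shift=4)
    A=[]
    for k in range(len(M[name])+1):
        m=cv2.GaussianBlur((idx==k).astype(np.float32),(0,0),sig*S)
        A.append(cv2.resize(m,(u1-u0,v1-v0),interpolation=cv2.INTER_AREA).ravel())
    A=np.array(A).T; y=np.array(f["pixels"]).astype(float)[v0:v1,u0:u1].reshape(-1,3)
    x=np.linalg.lstsq(A,y,rcond=None)[0]; return ((A@x-y)**2).sum()/len(y)
def fit(f,name,x,y,yaws=(0,),z=0,half=None):
    c=proj(f,[[x,y,z+.015]])[0].astype(int); h=half or (24 if name in("tall","short") else 18)
    b=(c[0]-h,max(c[1]-h,0),c[0]+h,c[1]+h); best=None
    free=len(yaws)>1
    for yw in yaws:
        g=lambda p:resid(f,name,[p[0]/100,p[1]/100,p[2]*1. if free else yw],b,z)
        r=minimize(g,[x*100,y*100,yw],method="Nelder-Mead",options=dict(initial_simplex=[[x*100,y*100,yw],[x*100+.6,y*100,yw],[x*100,y*100+.6,yw],[x*100+.3,y*100-.4,yw+.15]],xatol=.003,fatol=1e-4,maxiter=160))
        if best is None or r.fun<best[1]: best=(np.array([r.x[0]/100,r.x[1]/100,np.degrees(r.x[2])]),r.fun)
    return best
E
cat > run.py <<'E'
from fit import *
fs=[np.load(n,allow_pickle=True).item() for n in("/tmp/t.npy","/tmp/s.npy")]
G=dict(collar=(242,186),sleeve=(328,186),pulley=(401,192),sprocket=(441,255),bearing=(284,263),tall=(375,248),short=(212,260))
for n,uv in G.items():
    x,y,_=at(fs[0],uv,.015)
    yw=np.arange(0,np.pi/2,.4) if n=="tall" else np.arange(0,2.09,.5) if n=="short" else (0,)
    for f in fs:
        p,r=fit(f,n,x,y,yw); print(n,p.round(4),round(r,2))
E
python3 run.py
```

```text
collar [ 0.6486  0.2135 -1.9522] 51.41
collar [0.6537 0.21   4.0848] 86.03
sleeve [ 0.6396 -0.0073  0.2772] 68.59
sleeve [ 0.6408 -0.0102  8.0103] 29.08
pulley [ 0.6228 -0.1912  1.7371] 80.39
pulley [ 0.6255 -0.1967  7.3397] 101.08
sprocket [ 0.4619 -0.2848  3.0788] 71.09
sprocket [ 0.464  -0.2906  9.3138] 120.22
bearing [ 0.452   0.1089 -2.3539] 250.04
bearing [0.4539 0.1062 3.2562] 76.9
tall [ 0.4829 -0.1173 53.6375] 52.28
tall [ 0.4838 -0.1232 53.6057] 288.8
short [  0.4644   0.2893 109.1602] 48.14
short [  0.4653   0.2855 109.1211] 37.81
```

```bash
cat > d.py <<'E'
import sys
from h import *
s=state();R=Ro.from_euler("xyz",s["eef_rot"],degrees=True)
def rep():
    print("t",round(s["clock"],2),"tcp",s["tool_pos"].round(4),"rpy",np.round(s["eef_rot"],2),"F",np.round(s["ft_force"],1),"w",round(s["width"]*85.4,1),"gf",round(s["gripper_force"],1),"j6",round(s["joint_pos"][5]))
rep()
if len(sys.argv)>3: print("tool shift",R.inv().apply(np.array(sys.argv[1:4],float)-s["tool_pos"]).round(4))
E
python3 d.py 0.640 -0.009 0.22
```

```text
t 1.3 tcp [0.2643 0.5938 0.3039] rpy [-180.    0.  156.] F [-0.5 -0.2 -0.1] w 85.6 gf 0.0 j6 -5
tool shift [-0.5883 -0.3979  0.0839]
```

```bash
python3 -m creep '[-0.045,-0.03,0,0,0.0854,-0.045,-0.03,0,0,0.0854,-0.045,-0.03,0,0,0.0854,-0.045,-0.03,0,0,0.0854,-0.045,-0.03,0,0,0.0854,-0.045,-0.03,0,0,0.0854,-0.045,-0.03,0,0,0.0854,-0.045,-0.03,0,0,0.0854,-0.045,-0.03,0,0,0.0854,-0.045,-0.03,0,0,0.0854]' 30 && python3 -m creep '[-0.046,-0.032,0.02,0,0.0854,-0.046,-0.032,0.02,0,0.0854,-0.046,-0.032,0.02,0,0.0854,0,0,0.02,0,0.0854,0,0,0,0,0.0854,0,0,0,0,0.0854]'; python3 d.py 0.64 -0.009 0.095
```

```text
clock: 2.55
tool_pos: [0.5542, 0.1351, 0.3042]
eef_rot: [180.0, 0.0, 156.0]
ft_force: [-1.2, 1.4, -0.4]
width: 1.0
gripper_force: 0.0
clock: 3.3
tool_pos: [0.6403, -0.0059, 0.2247]
eef_rot: [180.0, 0.0, 156.1]
ft_force: [-0.0, -0.4, -0.4]
width: 1.002
gripper_force: 0.0
t 3.3 tcp [ 0.6403 -0.0059  0.2247] rpy [1.7998e+02 4.0000e-02 1.5609e+02] F [-0.  -0.4 -0.4] w 85.6 gf 0.0 j6 -71
tool shift [-0.0008 -0.003   0.1297]
```

```bash
python3 -m creep '[-0.001,-0.003,0.03,0,0.0854,0,0,0.03,0,0.0854,0,0,0.03,0,0.0854,0,0,0.025,0,0.0854,0,0,0.015,0,0.0854,0,0,0,0,0.0854]'
python3 - <<'E'
from h import *
f=grab_frame("side"); save(f,"s1.png",(230,120,390,240),5)
E
python3 d.py 0.64 -0.009 0.095
```

```text
clock: 4.05
tool_pos: [0.6398, -0.0095, 0.0937]
eef_rot: [-180.0, -0.1, 156.1]
ft_force: [0.8, 0.4, 0.2]
width: 1.001
gripper_force: 0.0
t 4.1 tcp [ 0.6405 -0.0097  0.0948] rpy [1.7998e+02 5.0000e-02 1.5605e+02] F [0.6 0.1 0.4] w 85.4 gf 0.0 j6 -72
tool shift [ 0.0008  0.0004 -0.0002]
```

View pics/s1.png

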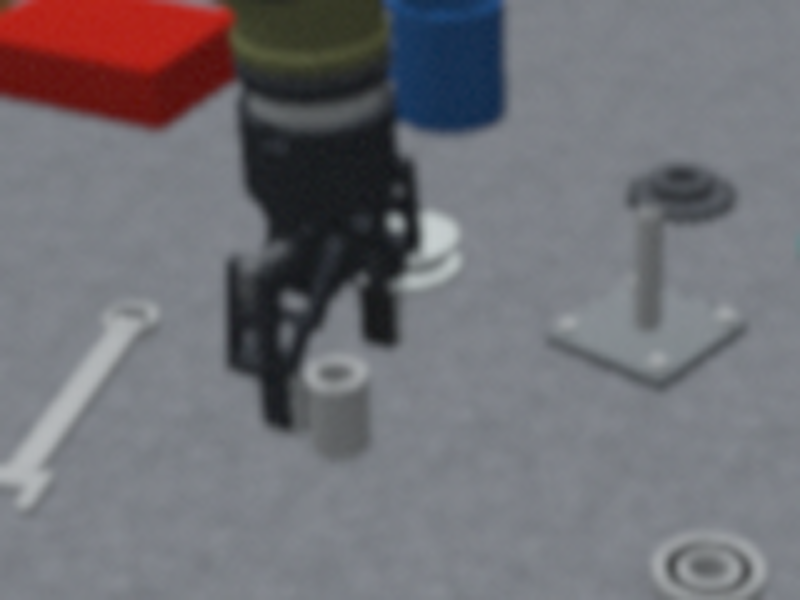

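Run:
```python
from h import *
f=np.load("/tmp/s.npy",allow_pickle=True).item()
for z in(.044,.035,.022): print(z,(proj(f,[[.6405,-.0097,z]])-[230,120])*5)
y=np.array([.407,.914,0])
for z in(.044,.035,.022):print(z,(proj(f,[[.6405,-.0097,z]]+np.array([[1],[-1]])*y*.0425)-[230,120])*5)
```

```text
0.044 [[335.21315561 371.7433394 ]]
0.035 [[336.25508417 386.70950598]]
0.022 [[337.7453686  408.09124551]]
0.044 [[289.87066324 412.84004095]
 [377.98523229 332.99090793]]
0.035 [[291.15688747 428.06491426]
 [378.8093225  347.69999793]]
0.022 [[292.99612088 449.80767724]
 [379.98825785 368.72226574]]
```

```bash
python3 -m creep '[0,0,0,0,0.02,0,0,0,0,0.02,0,0,0,0,0.02,0,0,0,0,0.02,0,0,0,0,0.02,0,0,0,0,0.02,0,0,0,0,0.02,0,0,0,0,0.02]' 40 && python3 d.py && python3 -m creep '[0,0,-0.02,0,0.02,0,0,-0.04,0,0.02,0,0,-0.05,0,0.02,0,0,-0.04,0,0.02,0,0,0,0,0.02,0,0,0,0,0.02]'
cat > held.py <<'E'
import sys
from fit import *
n=sys.argv[1]; zo=float(sys.argv[2]); s=state()  # zo: underside z below tcp
print("tcp",s["tool_pos"].round(4))
for c in("top","side"):
    f=grab_frame(c); x,y,z=s["tool_pos"]
    p,r=fit(f,n,x,y,z=z-zo,half=16 if n=="sleeve" else 18); print(c,"part - tcp",(p[:2]-s["tool_pos"][:2]).round(4),round(r,1))
E
python3 held.py sleeve 0.095; python3 d.py 0.4825 -0.119 0.245
```

```text
clock: 5.1
tool_pos: [0.6407, -0.0103, 0.095]
eef_rot: [180.0, 0.1, 156.0]
ft_force: [-1.5, 1.2, 5.9]
width: 0.367
gripper_force: 39.7
t 5.1 tcp [ 0.6407 -0.0103  0.095 ] rpy [1.7998e+02 7.0000e-02 1.5600e+02] F [-1.5  1.2  5.9] w 31.4 gf 39.7 j6 -72
clock: 5.85
tool_pos: [0.6395, -0.0102, 0.2429]
eef_rot: [-180.0, -0.1, 156.0]
ft_force: [0.6, -1.2, -1.6]
width: 0.366
gripper_force: 40.0
tcp [ 0.6395 -0.0102  0.2429]
top part - tcp [ 0.0088 -0.0172] 733.8
side part - tcp [ 0.0162 -0.0371] 1653.4
t 5.95 tcp [ 0.639  -0.0102  0.2413] rpy [-179.92   -0.24  156.  ] F [ 0.1  0.6 -1.6] w 31.0 gf 40.0 j6 -72
tool shift [ 0.0987 -0.1631 -0.0031]
```

```bash
python3 -m creep '[0.02,-0.033,0,0,0.02,0.02,-0.033,0,0,0.02,0.02,-0.033,0,0,0.02,0.02,-0.033,0,0,0.02,0.02,-0.033,0,0,0.02,0,0,0.025,0,0.02,0,0,0.02,0,0.02,0,0,0,0,0.02,0,0,0,0,0.02]'; python3 d.py 0.4835 -0.1215 0.195;  python3 - <<'E'
from h import *
f=grab_frame("side"); g=grab_frame("top")
np.save("/tmp/s2.npy",f,allow_pickle=True)
a=[cv2.resize(np.array(q["pixels"])[v-35:v+35,u-35:u+35,::-1],(400,400),interpolation=cv2.INTER_CUBIC) for q,(u,v) in((f,(358,165)),(g,(376,249)))]
cv2.imwrite("pics/s2.png",np.hstack(a))
s=state(); x,y,z=s["tool_pos"]
for nm,P in(("bot",[x,y,z-.095]),("shafttop",[.4835,-.1215,.084]),("shaftbase",[.4835,-.1215,.01])):print(nm,(proj(f,[P])-[323,130])*5.71)
E
```

```text
clock: 7.08
tool_pos: [0.4817, -0.1203, 0.1987]
eef_rot: [-180.0, -0.0, 156.0]
ft_force: [0.8, -0.6, -0.9]
width: 0.362
gripper_force: 40.2
t 7.08 tcp [ 0.4817 -0.1203  0.1987] rpy [-1.8000e+02 -5.0000e-02  1.5601e+02] F [ 0.8 -0.6 -0.9] w 30.9 gf 40.2 j6 -86
tool shift [-0.0021 -0.0004  0.0037]
bot [[213.47768891 137.81985906]]
shafttop [[209.92905322 176.25392735]]
shaftbase [[206.84531898 311.61065242]]
```

View pics/s2.png

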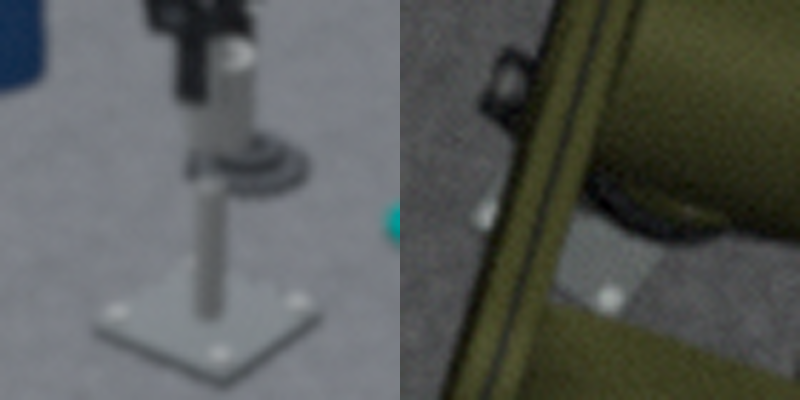

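```bash
cat > edge.py <<'E'
from fit import *
def edges(f,v0,v1,u0,u1):
    g=np.array(f["pixels"]).astype(float).mean(2)[v0:v1,u0:u1].mean(0)
    return g.round(0)
if __name__=="__main__":
    f=np.load("/tmp/s2.npy",allow_pickle=True).item()
    print("sleeve rows",edges(f,149,153,350,375)); print("shaft",edges(f,166,182,350,370)); print("shaft rows base",edges(f,175,182,350,370),edges(f,165,170,350,370))
    s=state(); x,y,z=s["tool_pos"]; print(x,y,z)
    h=proj(f,cyl(.016,0,.044)+[x,y,z-.095]); print("sleeve hull",h.min(0),h.max(0))
    h=proj(f,cyl(.008,.02,.06)+[.4835,-.1215,0]); print("shaft hull",h.min(0),h.max(0))
E
python3 edge.py
```

```text
sleeve rows [128. 128. 128. 126. 121. 114. 107. 101.  99.  97.  96.  94.  94.  92.
  91.  92.  94. 106. 118. 124. 126. 127. 127. 129. 128.]
shaft [129. 129. 130. 131. 132. 131. 126. 114. 104.  97.  94.  97. 110. 124.
 129. 129. 128. 127. 128. 128.]
shaft rows base [132. 133. 134. 136. 136. 135. 128. 114. 102.  95.  93.  98. 113. 127.
 132. 132. 130. 128. 129. 130.] [126. 126. 127. 129. 130. 129. 124. 115. 106.  99.  95.  95. 104. 120.
 123. 122. 123. 123. 124. 124.]
0.4822567789078827 -0.1203828187210711 0.19970633308477623
sleeve hull [354.35334847 136.41805129] [366.90314766 156.87588542]
shaft hull [356.39783321 167.32960825] [362.54276562 182.93104347]
```

```bash
python3 -m creep '[-0.0034,-0.0005,0,0,0.02,0,0,0.01,0,0.02,0,0,0.01,0,0.02,0,0,0.005,0,0.02,0,0,0,0,0.02]' && python3 d.py && python3 -m creep '[0,0,0.005,0,0.02,0,0,0.005,0,0.02,0,0,0,0,0.02]' && python3 d.py 0.4851 -0.1222 0.105
```

```text
clock: 7.8
tool_pos: [0.4841, -0.122, 0.1729]
eef_rot: [-180.0, -0.1, 156.0]
ft_force: [-0.1, 0.2, -1.0]
width: 0.365
gripper_force: 40.1
t 7.8 tcp [ 0.4841 -0.122   0.1729] rpy [-1.7999e+02 -1.0000e-01  1.5600e+02] F [-0.1  0.2 -1. ] w 31.2 gf 40.1 j6 -86
clock: 8.18
tool_pos: [0.4844, -0.122, 0.1634]
eef_rot: [180.0, -0.1, 156.0]
ft_force: [1.3, 0.8, -1.3]
width: 0.366
gripper_force: 40.1
t 8.18 tcp [ 0.4844 -0.122   0.1634] rpy [ 1.8000e+02 -5.0000e-02  1.5601e+02] F [ 1.3  0.8 -1.3] w 31.2 gf 40.1 j6 -86
tool shift [-0.0008  0.0001  0.0583]
```

```bash
python3 -m creep '[0,0,0.015,0,0.02,0,0,0.015,0,0.02,0,0,0.015,0,0.02,0,0,0.008,0,0.02,0,0,0,0,0.02]' && python3 d.py && python3 -m creep '[0,0,0.0025,0,0.02,0,0,0.002,0,0.02,0,0,0.0015,0,0.02,0,0,0,0,0.02]' && python3 d.py
```

```text
clock: 8.8
tool_pos: [0.4838, -0.1218, 0.1094]
eef_rot: [-180.0, -0.2, 156.0]
ft_force: [-0.1, 2.0, -3.0]
width: 0.361
gripper_force: 40.1
t 8.8 tcp [ 0.4838 -0.1218  0.1094] rpy [-1.7999e+02 -1.7000e-01  1.5600e+02] F [-0.1  2.  -3. ] w 30.8 gf 40.1 j6 -86
clock: 9.3
tool_pos: [0.4852, -0.1221, 0.1054]
eef_rot: [180.0, 0.1, 156.0]
ft_force: [0.9, 4.9, 1.2]
width: 0.363
gripper_force: 40.4
t 9.3 tcp [ 0.4852 -0.1221  0.1054] rpy [1.7996e+02 8.0000e-02 1.5599e+02] F [0.9 4.9 1.2] w 31.0 gf 40.4 j6 -86
```

```bash
python3 -m creep '[0.0008,0.0018,0,0,0.02,0,0,0,0,0.02]' && python3 d.py && python3 -m creep '[0,0,0,0,0.05,0,0,0,0,0.0854,0,0,0,0,0.0854,0,0,0,0,0.0854,0,0,-0.03,0,0.0854,0,0,-0.05,0,0.0854,0,0,-0.06,0,0.0854,0,0,0,0,0.0854]' && python3 d.py 0.463 -0.286 0.2
```

```text
clock: 9.55
tool_pos: [0.4846, -0.1206, 0.105]
eef_rot: [-179.9, 0.0, 156.0]
ft_force: [0.2, -0.5, -0.2]
width: 0.364
gripper_force: 40.3
t 9.55 tcp [ 0.4846 -0.1206  0.105 ] rpy [-1.7994e+02  4.0000e-02  1.5602e+02] F [ 0.2 -0.5 -0.2] w 31.1 gf 40.3 j6 -86
clock: 10.55
tool_pos: [0.4874, -0.1212, 0.2516]
eef_rot: [180.0, 0.7, 156.0]
ft_force: [0.3, -0.0, 0.2]
width: 0.999
gripper_force: 0.0
t 10.55 tcp [ 0.4874 -0.1212  0.2516] rpy [179.96   0.7  156.01] F [ 0.3 -0.   0.2] w 85.3 gf 0.0 j6 -86
tool shift [-0.0441 -0.1606  0.052 ]
```

```bash
python3 -m creep '[-0.011,-0.041,0,0,0.0854,-0.011,-0.041,0,0,0.0854,-0.011,-0.041,0,0,0.0854,-0.0102,-0.0394,0.02,0,0.0854,0,0,0.03,0,0.0854,0,0,0,0,0.0854,0,0,0,0,0.0854]' && python3 d.py 0.463 -0.288 0.081
python3 - <<'E'
from fit import *
f=grab_frame("side");g=grab_frame("top");save(f,"s3.png",(300,110,420,200),5)
print("side",fit(f,"sprocket",.463,-.29,half=15)); print("top",fit(g,"sprocket",.462,-.285))
E
```

```text
clock: 11.42
tool_pos: [0.4582, -0.2859, 0.1952]
eef_rot: [180.0, -0.0, 156.0]
ft_force: [1.1, -0.1, -0.3]
width: 1.003
gripper_force: 0.0
t 11.43 tcp [ 0.4582 -0.2859  0.1952] rpy [180.    -0.   156.03] F [ 1.1 -0.1 -0.3] w 85.7 gf 0.0 j6 -104
tool shift [-0.0052 -0.      0.1142]
side (array([ 0.46402135, -0.29060366,  1.84508451]), np.float64(127.8555192104325))
top (array([ 0.46475317, -0.30194083, 16.00787238]), np.float64(1203.1580327207532))
```

View pics/s3.png

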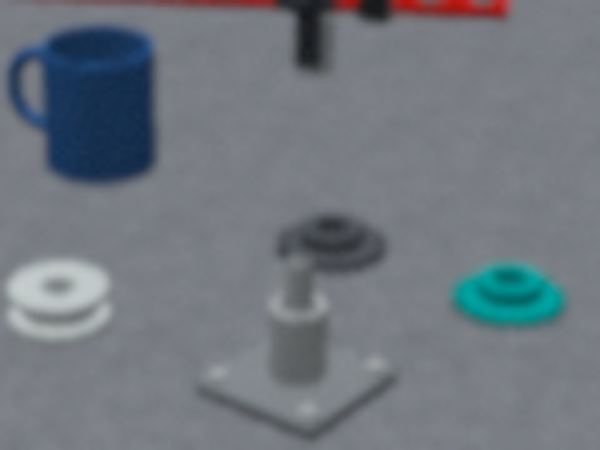

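```bash
python3 -m creep '[-0.005,-0.0005,0.03,0,0.0854,0,0,0.03,0,0.0854,0,0,0.03,0,0.0854,0,0,0.018,0,0.0854,0,0,0.006,0,0.0854,0,0,0,0,0.0854]' && python3 d.py 0.4635 -0.2885 0.081
python3 - <<'E'
from h import *
f=grab_frame("side");save(f,"s4.png",(310,110,420,190),5)
E
```

```text
clock: 12.28
tool_pos: [0.4629, -0.2888, 0.0816]
eef_rot: [-180.0, 0.1, 156.0]
ft_force: [0.0, -0.0, -0.2]
width: 0.997
gripper_force: 0.0
t 12.28 tcp [ 0.4629 -0.2888  0.0816] rpy [-1.7998e+02  6.0000e-02  1.5602e+02] F [ 0.  -0.  -0.2] w 85.2 gf 0.0 j6 -104
tool shift [-0.0004  0.0005  0.0006]
```

View pics/s4.png

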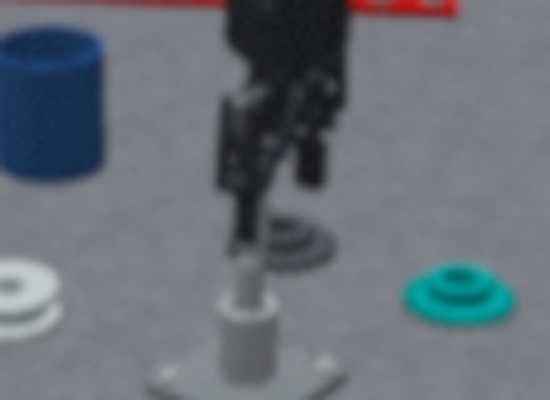

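```bash
python3 -m creep '[0,0,0,0,0.03,0,0,0,0,0.03,0,0,0,0,0.03,0,0,0,0,0.03,0,0,0,0,0.03,0,0,0,0,0.03,0,0,0,0,0.03]' 40 && python3 d.py && python3 -m creep '[0,0,-0.02,0,0.03,0,0,-0.04,0,0.03,0,0,-0.05,0,0.03,0,0,-0.03,0,0.03,0,0,0,0,0.03,0,0,0,0,0.03]'; python3 d.py 0.4835 -0.1195 0.215
```

```text
clock: 13.2
tool_pos: [0.4629, -0.2889, 0.0818]
eef_rot: [-180.0, 0.1, 156.0]
ft_force: [-0.3, 0.4, 5.6]
width: 0.437
gripper_force: 40.7
t 13.2 tcp [ 0.4629 -0.2889  0.0818] rpy [-1.7999e+02  6.0000e-02  1.5600e+02] F [-0.3  0.4  5.6] w 37.3 gf 40.7 j6 -104
clock: 13.95
tool_pos: [0.4616, -0.288, 0.2193]
eef_rot: [180.0, -0.2, 156.0]
ft_force: [-0.6, 0.2, -2.6]
width: 0.436
gripper_force: 41.1
t 13.95 tcp [ 0.4616 -0.288   0.2193] rpy [ 1.7997e+02 -1.5000e-01  1.5600e+02] F [-0.6  0.2 -2.6] w 37.2 gf 41.1 j6 -104
tool shift [0.0485 0.1629 0.0045]
```

```bash
python3 -m creep '[0.012,0.041,0,0,0.03,0.012,0.041,0,0,0.03,0.012,0.041,0,0,0.03,0.0125,0.04,0,0,0.03,0,0,0.02,0,0.03,0,0,0.01,0,0.03,0,0,0,0,0.03,0,0,0,0,0.03]'; python3 d.py 0.4835 -0.1195 0.1818;  python3 - <<'E'
from fit import *
f=grab_frame("side"); np.save("/tmp/s2.npy",f,allow_pickle=True)
save(f,"s5.png",(310,110,410,200),6)
s=state(); x,y,z=s["tool_pos"]; print(x,y,z)
h=proj(f,cyl(.034,0,.007)+[x,y,z-.0818]); print("disc hull",((h.min(0)-[310,110])*6).round(),((h.max(0)-[310,110])*6).round())
h=proj(f,cyl(.02,.007,.018)+[x,y,z-.0818]); print("hub hull",((h.min(0)-[310,110])*6).round(),((h.max(0)-[310,110])*6).round())
h=proj(f,[[.4831,-.12,.084]]); print("shaft top",((h[0]-[310,110])*6).round())
E
```

```text
clock: 14.95
tool_pos: [0.4844, -0.1205, 0.1909]
eef_rot: [-180.0, -0.0, 156.0]
ft_force: [0.3, 0.3, -2.6]
width: 0.442
gripper_force: 41.3
t 14.95 tcp [ 0.4844 -0.1205  0.1909] rpy [-1.8000e+02 -1.0000e-02  1.5595e+02] F [ 0.3  0.3 -2.6] w 37.7 gf 41.3 j6 -86
tool shift [0.0012 0.0005 0.0091]
0.4846246914333649 -0.12055327181630013 0.1913336229276625
disc hull [220. 207.] [375. 290.]
hub hull [252. 198.] [344. 261.]
shaft top [299. 307.]
```

View pics/s5.png

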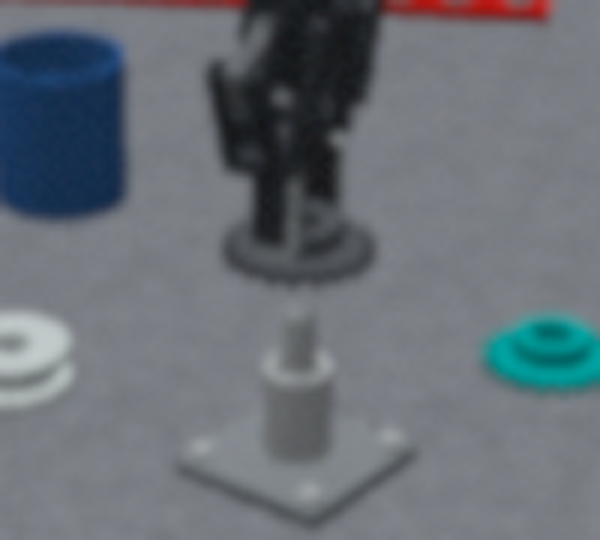

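```bash
python3 -m creep '[0.0008,0.0007,0.01,0,0.03,0,0,0.01,0,0.03,0,0,0.008,0,0.03,0,0,0.005,0,0.03,0,0,0,0,0.03]' && python3 d.py && python3 -m creep '[0,0,0.005,0,0.03,0,0,0.005,0,0.03,0,0,0,0,0.03]' && python3 d.py 0.484 -0.12 0.1358
```

```text
clock: 15.62
tool_pos: [0.4837, -0.1189, 0.1573]
eef_rot: [-180.0, -0.1, 156.0]
ft_force: [-0.7, -0.7, -3.9]
width: 0.439
gripper_force: 41.3
t 15.62 tcp [ 0.4837 -0.1189  0.1573] rpy [-1.7999e+02 -7.0000e-02  1.5601e+02] F [-0.7 -0.7 -3.9] w 37.5 gf 41.3 j6 -86
clock: 16.0
tool_pos: [0.4836, -0.1189, 0.1473]
eef_rot: [-180.0, -0.1, 156.0]
ft_force: [0.6, -0.9, -2.4]
width: 0.439
gripper_force: 41.3
t 16.0 tcp [ 0.4836 -0.1189  0.1473] rpy [-1.8000e+02 -6.0000e-02  1.5601e+02] F [ 0.6 -0.9 -2.4] w 37.4 gf 41.3 j6 -86
tool shift [-0.0008 -0.0009  0.0115]
```

Threaded; lower to seat.

```bash
python3 -m creep '[0,0,0.005,0,0.03,0,0,0.003,0,0.03,0,0,0.0015,0,0.03,0,0,0,0,0.03]' && python3 d.py && python3 -m creep '[0,0,0.001,0,0.03,0,0,0.001,0,0.03,0,0,0,0,0.03]' && python3 d.py
```

```text
clock: 16.5
tool_pos: [0.4839, -0.119, 0.1383]
eef_rot: [-180.0, -0.0, 156.0]
ft_force: [-0.2, 0.3, -3.2]
width: 0.433
gripper_force: 41.3
t 16.5 tcp [ 0.4839 -0.119   0.1383] rpy [-1.80e+02 -2.00e-02  1.56e+02] F [-0.2  0.3 -3.2] w 37.0 gf 41.3 j6 -86
clock: 16.88
tool_pos: [0.4839, -0.119, 0.1364]
eef_rot: [180.0, -0.0, 156.0]
ft_force: [-0.4, -0.1, -3.3]
width: 0.433
gripper_force: 41.3
t 16.88 tcp [ 0.4839 -0.119   0.1364] rpy [ 1.80e+02 -1.00e-02  1.56e+02] F [-0.4 -0.1 -3.3] w 37.0 gf 41.3 j6 -86
```

```bash
python3 -m creep '[0,0,0.001,0,0.03,0,0,0,0,0.03]' && python3 d.py && python3 -m creep '[0,0,0,0,0.045,0,0,0,0,0.06,0,0,0,0,0.0854,0,0,0,0,0.0854,0,0,-0.03,0,0.0854,0,0,-0.05,0,0.0854,0,0,-0.02,0,0.0854,0,0,0,0,0.0854]' && python3 d.py 0.651 0.211 0.2
```

```text
clock: 17.12
tool_pos: [0.4842, -0.1191, 0.1359]
eef_rot: [180.0, 0.0, 156.0]
ft_force: [-0.8, 0.5, 0.5]
width: 0.442
gripper_force: 41.6
t 17.12 tcp [ 0.4842 -0.1191  0.1359] rpy [1.8000e+02 2.0000e-02 1.5601e+02] F [-0.8  0.5  0.5] w 37.7 gf 41.6 j6 -86
clock: 18.12
tool_pos: [0.485, -0.1194, 0.2377]
eef_rot: [180.0, 0.3, 156.0]
ft_force: [0.4, 0.1, -0.9]
width: 0.995
gripper_force: 0.0
t 18.12 tcp [ 0.485  -0.1194  0.2377] rpy [179.98   0.27 156.  ] F [ 0.4  0.1 -0.9] w 85.0 gf 0.0 j6 -86
tool shift [-0.0172  0.3693  0.0379]
```

```bash
python3 -m creep '[-0.002,0.046,0,0,0.0854,-0.002,0.046,0,0,0.0854,-0.002,0.046,0,0,0.0854,-0.002,0.046,0,0,0.0854,-0.002,0.046,0,0,0.0854,-0.002,0.046,0,0,0.0854,-0.002,0.046,0.02,0,0.0854,-0.003,0.047,0.02,0,0.0854,0,0,0,0,0.0854,0,0,0,0,0.0854]' && python3 d.py 0.651 0.211 0.1
python3 - <<'E'
from fit import *
f=grab_frame("side");g=grab_frame("top")
for n,x,y in(("collar",.651,.211),("bearing",.453,.107),("pulley",.624,-.194)): print(n,"side",fit(f,n,x,y,half=14))
im=np.array(f["pixels"])[:,:,::-1]
c=[cv2.resize(im[v-35:v+35,u-35:u+35],(400,400),interpolation=cv2.INTER_CUBIC) for u,v in((358,165),(278,240))]
cv2.imwrite("pics/s6.png",np.hstack(c))
E
```

```text
clock: 19.38
tool_pos: [0.6488, 0.2109, 0.1934]
eef_rot: [-179.9, -0.1, 156.0]
ft_force: [-0.3, 0.1, 0.4]
width: 0.999
gripper_force: 0.0
t 19.38 tcp [0.6488 0.2109 0.1934] rpy [-1.7988e+02 -1.3000e-01  1.5602e+02] F [-0.3  0.1  0.4] w 85.3 gf 0.0 j6 -53
tool shift [-0.0022  0.0012  0.0934]
collar side (array([0.65366125, 0.21001033, 4.3592856 ]), np.float64(142.00706133344303))
bearing side (array([0.45394895, 0.10626813, 2.93221873]), np.float64(122.54764743384501))
pulley side (array([ 0.62530262, -0.19670653,  2.70779518]), np.float64(236.6504435720809))
```

View pics/s6.png

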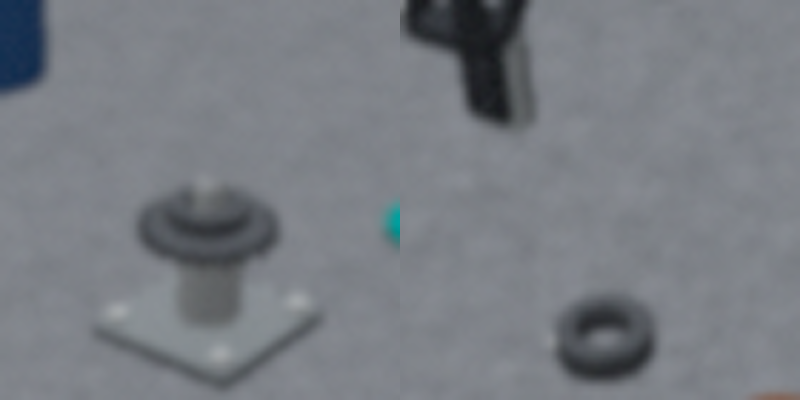

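```bash
python3 -m creep '[-0.003,0.001,0.03,0,0.0854,0,0,0.03,0,0.0854,0,0,0.025,0,0.0854,0,0,0,0,0.0854,0,0,0,0,0.0854]' && python3 d.py 0.652 0.211 0.077
python3 - <<'E'
from fit import *
f=grab_frame("side");save(f,"s7.png",(230,210,330,290),6)
x,y,z=state()["tool_pos"]
print(((proj(f,[[x,y,.014],[x+.0173,y+.0388,z-.06],[x-.0173,y-.0388,z-.06]])-[230,210])*6).round())
E
```

```text
clock: 20.1
tool_pos: [0.6534, 0.2104, 0.1122]
eef_rot: [179.9, 0.1, 156.0]
ft_force: [-0.3, 0.7, 0.5]
width: 0.999
gripper_force: 0.0
t 20.1 tcp [0.6534 0.2104 0.1122] rpy [1.7992e+02 1.1000e-01 1.5596e+02] F [-0.3  0.7  0.5] w 85.3 gf 0.0 j6 -53
tool shift [ 0.0016 -0.0001  0.0352]
[[288. 305.]
 [208. 291.]
 [345. 153.]]
```

View pics/s7.png

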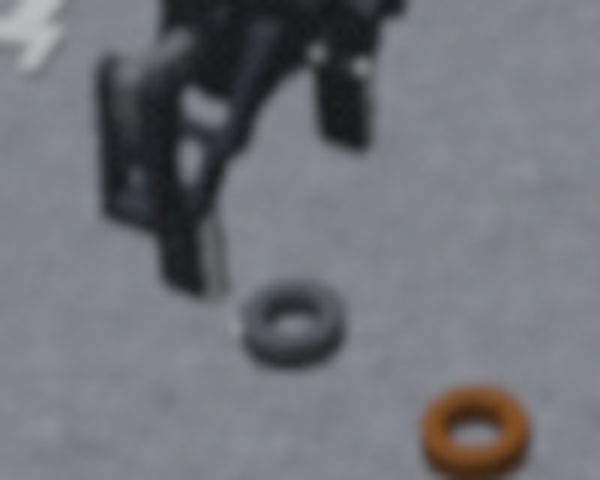

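```bash
python3 -m creep '[0.003,0.0007,0.015,0,0.0854,0,0,0.015,0,0.0854,0,0,0.005,0,0.0854,0,0,0,0,0.0854]' && python3 d.py 0.651 0.212 0.077 &&  python3 -m creep '[0,0,0,0,0.03,0,0,0,0,0.03,0,0,0,0,0.03,0,0,0,0,0.03,0,0,0,0,0.03,0,0,0,0,0.03,0,0,0,0,0.03]' 40 && python3 d.py
```

```text
clock: 20.65
tool_pos: [0.6497, 0.2127, 0.0742]
eef_rot: [-179.9, -0.1, 156.0]
ft_force: [0.8, 0.4, -0.5]
width: 0.997
gripper_force: 0.0
t 20.65 tcp [0.6497 0.2127 0.0742] rpy [-1.7993e+02 -9.0000e-02  1.5601e+02] F [ 0.8  0.4 -0.5] w 85.2 gf 0.0 j6 -52
tool shift [-0.0015 -0.0001 -0.0028]
clock: 21.52
tool_pos: [0.6509, 0.2129, 0.0764]
eef_rot: [179.9, 0.1, 156.0]
ft_force: [-0.5, 0.4, 5.7]
width: 0.416
gripper_force: 40.4
t 21.52 tcp [0.6509 0.2129 0.0764] rpy [1.7994e+02 8.0000e-02 1.5600e+02] F [-0.5  0.4  5.7] w 35.5 gf 40.4 j6 -52
```

```bash
python3 -m creep '[0,0,-0.02,0,0.03,0,0,-0.04,0,0.03,0,0,-0.05,0,0.03,0,0,-0.04,0,0.03,0,0,0,0,0.03,0,0,0,0,0.03]' && python3 d.py 0.484 -0.119 0.19;python3 - <<'E'
from fit import *
f=grab_frame("side");x,y,z=state()["tool_pos"]
np.save("/tmp/s3.npy",f,allow_pickle=True)
h=proj(f,cyl(.019,0,.014)+[x,y,z-.0764]);print(h.min(0),h.max(0))
E
```

```text
clock: 22.28
tool_pos: [0.6495, 0.2126, 0.2246]
eef_rot: [-179.9, -0.1, 156.0]
ft_force: [-0.1, -0.1, -0.9]
width: 0.416
gripper_force: 40.1
t 22.27 tcp [0.6495 0.2126 0.2246] rpy [-1.7994e+02 -7.0000e-02  1.5601e+02] F [-0.1 -0.1 -0.9] w 35.5 gf 40.1 j6 -52
tool shift [ 0.0164 -0.3702  0.035 ]
[264.01737911 198.60982275] [284.12942311 215.37796132]
```

```bash
python3 -m creep '[0.002,-0.046,0,0,0.03,0.002,-0.046,0,0,0.03,0.002,-0.046,0,0,0.03,0.002,-0.046,0,0,0.03,0.002,-0.046,0,0,0.03,0.002,-0.046,0,0,0.03,0.002,-0.046,0.01,0,0.03,0.002,-0.048,0.015,0,0.03,0,0,0,0,0.03,0,0,0,0,0.03]' && python3 d.py 0.484 -0.119 0.1684
python3 - <<'E'
from fit import *
f=grab_frame("side");save(f,"s8.png",(310,110,410,200),6)
x,y,z=state()["tool_pos"];print(x,y,z)
q=lambda h:((h-[310,110])*6).round()
h=q(proj(f,cyl(.019,0,.014)+[x,y,z-.0764]));print(h.min(0),h.max(0),q(proj(f,[[.4835,-.1195,.084]])))
E
```

```text
clock: 23.58
tool_pos: [0.4846, -0.1185, 0.1991]
eef_rot: [180.0, -0.1, 156.0]
ft_force: [-0.0, 0.4, -1.0]
width: 0.419
gripper_force: 40.3
t 23.57 tcp [ 0.4846 -0.1185  0.1991] rpy [ 1.7999e+02 -1.4000e-01  1.5597e+02] F [-0.   0.4 -1. ] w 35.8 gf 40.3 j6 -86
tool shift [ 0.0003 -0.0007  0.0307]
0.48510453330047265 -0.11819640600668774 0.19971953110339002
[253. 181.] [341. 248.] [[299. 307.]]
```

View pics/s8.png

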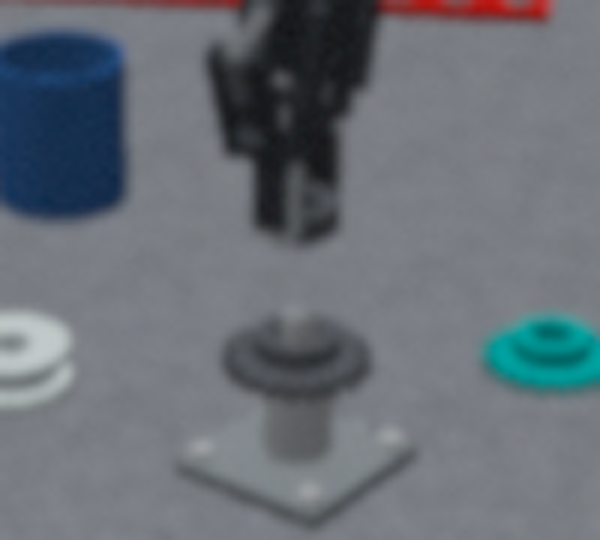

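```bash
python3 -m creep '[0.0005,-0.0008,0.015,0,0.03,0,0,0.015,0,0.03,0,0,0.007,0,0.03,0,0,0.004,0,0.03,0,0,0,0,0.03]' && python3 d.py && python3 -m creep '[0,0,0.003,0,0.03,0,0,0.003,0,0.03,0,0,0,0,0.03]' && python3 d.py 0.484 -0.119 0.1484
```

```text
clock: 24.25
tool_pos: [0.4843, -0.1192, 0.1592]
eef_rot: [-180.0, -0.0, 156.0]
ft_force: [-1.1, -0.3, -0.8]
width: 0.418
gripper_force: 40.3
t 24.25 tcp [ 0.4843 -0.1192  0.1592] rpy [-1.8000e+02 -3.0000e-02  1.5601e+02] F [-1.1 -0.3 -0.8] w 35.7 gf 40.3 j6 -86
clock: 24.62
tool_pos: [0.4842, -0.1193, 0.1532]
eef_rot: [-180.0, -0.0, 156.0]
ft_force: [0.9, 0.3, -0.3]
width: 0.417
gripper_force: 40.3
t 24.62 tcp [ 0.4842 -0.1193  0.1532] rpy [-1.80e+02 -2.00e-02  1.56e+02] F [ 0.9  0.3 -0.3] w 35.6 gf 40.3 j6 -86
tool shift [0.0003 0.0002 0.0048]
```

```bash
python3 -m creep '[0,0,0.003,0,0.03,0,0,0.001,0,0.03,0,0,0,0,0.03]' && python3 d.py && python3 -m creep '[0,0,0.001,0,0.03,0,0,0,0,0.03]' && python3 d.py
```

```text
clock: 25.0
tool_pos: [0.4843, -0.1193, 0.1493]
eef_rot: [-180.0, -0.0, 156.0]
ft_force: [-0.1, -0.3, -0.5]
width: 0.41
gripper_force: 40.3
t 25.0 tcp [ 0.4843 -0.1193  0.1493] rpy [-1.80e+02 -2.00e-02  1.56e+02] F [-0.1 -0.3 -0.5] w 35.0 gf 40.3 j6 -86
clock: 25.25
tool_pos: [0.4844, -0.1193, 0.1484]
eef_rot: [180.0, 0.0, 156.0]
ft_force: [-0.3, 0.4, -0.7]
width: 0.413
gripper_force: 40.3
t 25.25 tcp [ 0.4844 -0.1193  0.1484] rpy [180.   0. 156.] F [-0.3  0.4 -0.7] w 35.3 gf 40.3 j6 -86
```

```bash
python3 -m creep '[0,0,0.001,0,0.03,0,0,0,0,0.03]' && python3 -m creep '[0,0,0,0,0.045,0,0,0,0,0.06,0,0,0,0,0.0854,0,0,0,0,0.0854,0,0,-0.03,0,0.0854,0,0,-0.04,0,0.0854,0,0,0,0,0.0854]' && python3 d.py 0.4535 0.107 0.13
```

```text
clock: 25.5
tool_pos: [0.4848, -0.1194, 0.1484]
eef_rot: [180.0, 0.1, 156.0]
ft_force: [-1.6, 1.2, 4.7]
width: 0.416
gripper_force: 40.7
clock: 26.38
tool_pos: [0.4863, -0.12, 0.2214]
eef_rot: [180.0, 0.4, 156.0]
ft_force: [0.6, -0.3, 0.2]
width: 1.0
gripper_force: 0.0
t 26.38 tcp [ 0.4863 -0.12    0.2214] rpy [179.97   0.44 156.01] F [ 0.6 -0.3  0.2] w 85.4 gf 0.0 j6 -86
tool shift [0.123  0.194  0.0906]
```

```bash
python3 -m creep '[0.0205,0.032,0,0,0.0854,0.0205,0.032,0,0,0.0854,0.0205,0.032,0,0,0.0854,0.0205,0.032,0,0,0.0854,0.0205,0.033,0,0,0.0854,0.0205,0.033,0.03,0,0.0854,0,0,0.03,0,0.0854,0,0,0.02,0,0.0854,0,0,0,0,0.0854,0,0,0,0,0.0854]' && python3 d.py 0.4535 0.107 0.11
python3 - <<'E'
from fit import *
f=grab_frame("side");im=np.array(f["pixels"])[:,:,::-1]
c=[cv2.resize(im[v-40:v+40,u-50:u+50],(500,400),interpolation=cv2.INTER_CUBIC) for u,v in((372,225),(358,165))]
c[1]=c[1][:,120:420]
cv2.imwrite("pics/s9.png",np.hstack(c))
x,y,z=state()["tool_pos"];print(x,y,z)
print(((proj(f,[[x,y,.016]])-[322,185])*5).round())
h=((proj(f,circ(.026,.016)+[.4535,.107,0])-[322,185])*5).round();print(h.min(0),h.max(0))
E
```

```text
clock: 27.62
tool_pos: [0.4511, 0.1079, 0.1377]
eef_rot: [180.0, 0.0, 156.0]
ft_force: [0.8, 1.1, -0.3]
width: 1.004
gripper_force: 0.0
t 27.62 tcp [0.4511 0.1079 0.1377] rpy [1.7999e+02 1.0000e-02 1.5599e+02] F [ 0.8  1.1 -0.3] w 85.7 gf 0.0 j6 -59
tool shift [-0.0025  0.0002  0.0277]
0.4514578442797252 0.10790173188435376 0.1382366179104983
[[252. 242.]]
[191. 208.] [304. 276.]
```

View pics/s9.png

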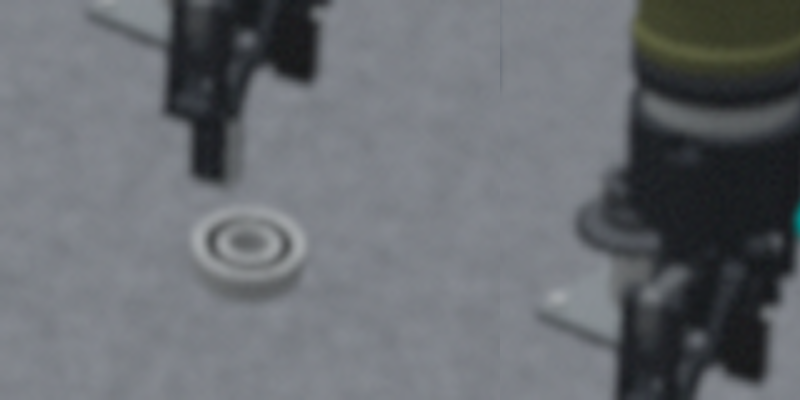

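```bash
python3 -m creep '[-0.002,0,0.02,0,0.0854,0,0,0.02,0,0.0854,0,0,0.014,0,0.0854,0,0,0.005,0,0.0854,0,0,0,0,0.0854]' && python3 d.py 0.453 0.107 0.078 &&  python3 -m creep '[0,0,0,0,0.04,0,0,0,0,0.04,0,0,0,0,0.04,0,0,0,0,0.04,0,0,0,0,0.04,0,0,0,0,0.04,0,0,0,0,0.04]' 40 && python3 d.py && python3 -m creep '[0,0,-0.02,0,0.04,0,0,-0.04,0,0.04,0,0,-0.04,0,0.04,0,0,0,0,0.04,0,0,0,0,0.04]' && python3 d.py 0.4645 0.2865 0.178
```

```text
clock: 28.3
tool_pos: [0.4529, 0.1071, 0.0786]
eef_rot: [180.0, 0.0, 156.0]
ft_force: [-0.3, -0.5, -0.4]
width: 0.998
gripper_force: 0.0
t 28.3 tcp [0.4529 0.1071 0.0786] rpy [1.7999e+02 1.0000e-02 1.5600e+02] F [-0.3 -0.5 -0.4] w 85.2 gf 0.0 j6 -59
tool shift [-0.0001 -0.0001  0.0006]
clock: 29.18
tool_pos: [0.4534, 0.1073, 0.0797]
eef_rot: [180.0, 0.1, 156.0]
ft_force: [-2.3, 0.7, 5.1]
width: 0.579
gripper_force: 40.3
t 29.18 tcp [0.4534 0.1073 0.0797] rpy [1.7996e+02 6.0000e-02 1.5600e+02] F [-2.3  0.7  5.1] w 49.5 gf 40.3 j6 -59
clock: 29.8
tool_pos: [0.4521, 0.1071, 0.1776]
eef_rot: [-180.0, -0.1, 156.0]
ft_force: [-0.2, -0.3, -1.0]
width: 0.579
gripper_force: 41.9
t 29.8 tcp [0.4521 0.1071 0.1776] rpy [-1.7996e+02 -6.0000e-02  1.5600e+02] F [-0.2 -0.3 -1. ] w 49.4 gf 41.9 j6 -59
tool shift [ 0.0617  0.169  -0.0004]
```

```bash
python3 -m creep '[0.0152,0.0425,0,0,0.04,0.0152,0.0425,0,0,0.04,0.0152,0.0425,0,0,0.04,0.0152,0.0423,0,0,0.04,0,0,0.015,0,0.04,0,0,0.015,0,0.04,0,0,0,0,0.04,0,0,0,0,0.04]' && python3 d.py 0.465 0.2873 0.1297
python3 - <<'E'
from fit import *
f=grab_frame("side");save(f,"s10.png",(315,230,415,320),6)
x,y,z=state()["tool_pos"];print(x,y,z)
q=lambda h:((h-[315,230])*6).round()
h=q(proj(f,cyl(.026,0,.016)+[x,y,z-.0795]));print(h.min(0),h.max(0))
h=q(proj(f,circ(.042,.01)+[.465,.2873,0]));print(h.min(0),h.max(0),q(proj(f,[[.465,.2873,.047]])))
E
```

```text
clock: 30.8
tool_pos: [0.4662, 0.286, 0.148]
eef_rot: [-180.0, -0.0, 155.9]
ft_force: [0.5, 0.5, -1.6]
width: 0.582
gripper_force: 42.0
t 30.8 tcp [0.4662 0.286  0.148 ] rpy [-1.7996e+02 -3.0000e-02  1.5593e+02] F [ 0.5  0.5 -1.6] w 49.7 gf 42.0 j6 -40
tool shift [0.0016 0.0007 0.0183]
0.46650507508278183 0.28631931037486436 0.14863347167505786
[229. 138.] [397. 288.]
[182. 279.] [440. 465.] [[314. 285.]]
```

View pics/s10.png

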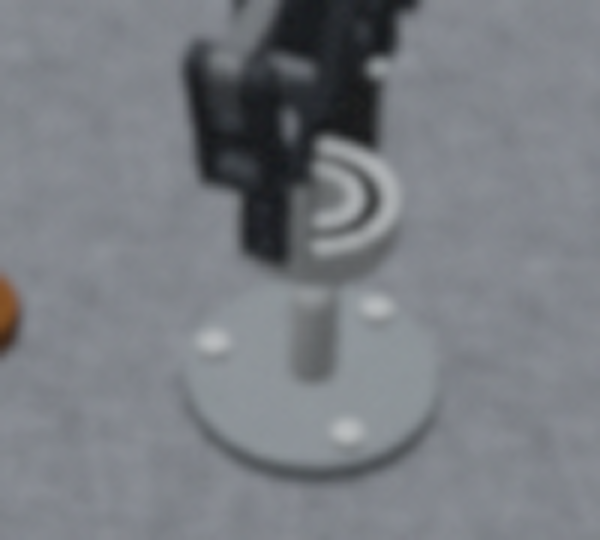

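```bash
python3 -m creep '[0.0007,0.0015,0.01,0,0.04,0,0,0.01,0,0.04,0,0,0.004,0,0.04,0,0,0.004,0,0.04,0,0,0,0,0.04]' && python3 d.py && python3 -m creep '[0,0,0.004,0,0.04,0,0,0.004,0,0.04,0,0,0,0,0.04]' && python3 d.py 0.4665 0.288 0.0897
```

```text
clock: 31.48
tool_pos: [0.466, 0.2886, 0.12]
eef_rot: [-180.0, -0.0, 156.0]
ft_force: [0.0, -0.0, -1.4]
width: 0.573
gripper_force: 42.0
t 31.48 tcp [0.466  0.2886 0.12  ] rpy [-1.7997e+02 -3.0000e-02  1.5601e+02] F [ 0.  -0.  -1.4] w 49.0 gf 42.0 j6 -40
clock: 31.85
tool_pos: [0.4659, 0.2885, 0.1119]
eef_rot: [-180.0, -0.0, 156.0]
ft_force: [0.5, -0.4, -1.4]
width: 0.58
gripper_force: 42.0
t 31.85 tcp [0.4659 0.2885 0.1119] rpy [-1.7996e+02 -3.0000e-02  1.5601e+02] F [ 0.5 -0.4 -1.4] w 49.6 gf 42.0 j6 -40
tool shift [-0.0008 -0.0002  0.0222]
```

```bash
python3 -m creep '[0,0,0.008,0,0.04,0,0,0.008,0,0.04,0,0,0.004,0,0.04,0,0,0,0,0.04]' && python3 d.py && python3 -m creep '[0,0,0.001,0,0.04,0,0,0.001,0,0.04,0,0,0,0,0.04]' && python3 d.py
```

```text
clock: 32.35
tool_pos: [0.4658, 0.2885, 0.0917]
eef_rot: [-179.9, -0.0, 156.0]
ft_force: [-0.2, 0.1, -1.7]
width: 0.578
gripper_force: 42.0
t 32.35 tcp [0.4658 0.2885 0.0917] rpy [-1.7994e+02 -5.0000e-02  1.5601e+02] F [-0.2  0.1 -1.7] w 49.3 gf 42.0 j6 -40
clock: 32.72
tool_pos: [0.4662, 0.2887, 0.0905]
eef_rot: [180.0, 0.0, 156.0]
ft_force: [0.0, 0.3, -1.2]
width: 0.576
gripper_force: 42.0
t 32.73 tcp [0.4662 0.2887 0.0905] rpy [1.7999e+02 1.0000e-02 1.5601e+02] F [ 0.   0.3 -1.2] w 49.2 gf 42.0 j6 -40
```

```bash
python3 -m creep '[0,0,0.001,0,0.04,0,0,0,0,0.04]' && python3 -m creep '[0,0,0.0005,0,0.04,0,0,0,0,0.04]'  && python3 -m creep '[0,0,0,0,0.055,0,0,0,0,0.07,0,0,0,0,0.0854,0,0,0,0,0.0854,0,0,-0.03,0,0.0854,0,0,-0.04,0,0.0854,0,0,-0.04,0,0.0854,0,0,0,0,0.0854]' && python3 d.py 0.624 -0.1945 0.19
```

```text
clock: 32.98
tool_pos: [0.4664, 0.2888, 0.0899]
eef_rot: [180.0, 0.0, 156.0]
ft_force: [-2.1, -0.4, 0.9]
width: 0.577
gripper_force: 42.4
clock: 33.22
tool_pos: [0.4664, 0.2887, 0.0898]
eef_rot: [180.0, 0.0, 156.0]
ft_force: [-3.5, -1.7, 6.0]
width: 0.579
gripper_force: 42.8
clock: 34.22
tool_pos: [0.4682, 0.2897, 0.2034]
eef_rot: [179.6, 0.3, 156.0]
ft_force: [-0.9, 0.3, 0.3]
width: 1.002
gripper_force: 0.0
t 34.23 tcp [0.4682 0.2897 0.2034] rpy [179.63   0.31 156.01] F [-0.9  0.3  0.3] w 85.6 gf 0.0 j6 -40
tool shift [-0.3391 -0.3791  0.0128]
```

```bash
python3 -m creep '[-0.034,-0.038,0,0,0.0854,-0.034,-0.038,0,0,0.0854,-0.034,-0.038,0,0,0.0854,-0.034,-0.038,0,0,0.0854,-0.034,-0.038,0,0,0.0854,-0.034,-0.038,0,0,0.0854,-0.034,-0.038,0,0,0.0854,-0.034,-0.038,0,0,0.0854,-0.034,-0.038,0,0,0.0854,-0.033,-0.037,0,0,0.0854]' && python3 -m creep '[0,0,0.03,0,0.0854,0,0,0.03,0,0.0854,0,0,0,0,0.0854,0,0,0,0,0.0854]' && python3 d.py 0.624 -0.1945 0.13
python3 - <<'E'
from fit import *
f=grab_frame("side");save(f,"s11.png",(265,120,385,210),5)
x,y,z=state()["tool_pos"];print(x,y,z)
q=lambda h:((h-[265,120])*5).round()
h=q(proj(f,circ(.03,.024)+[.624,-.1945,0]));print(h.min(0),h.max(0))
E
```

```text
clock: 35.48
tool_pos: [0.6215, -0.1969, 0.197]
eef_rot: [180.0, -0.1, 156.0]
ft_force: [0.8, 0.2, 0.8]
width: 0.999
gripper_force: 0.0
clock: 35.98
tool_pos: [0.6219, -0.1954, 0.1391]
eef_rot: [-180.0, 0.0, 156.0]
ft_force: [-0.2, -0.6, 0.4]
width: 0.997
gripper_force: 0.0
t 35.98 tcp [ 0.6219 -0.1954  0.1391] rpy [-180.      0.    156.02] F [-0.2 -0.6  0.4] w 85.1 gf 0.0 j6 -88
tool shift [-0.0015  0.0016  0.0091]
0.6224044135428796 -0.19554351443898035 0.14011947556137724
[181. 210.] [283. 259.]
```

View pics/s11.png

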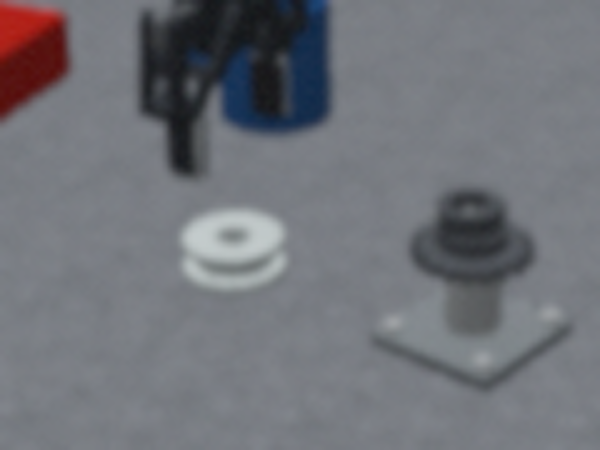

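```bash
python3 -m creep '[-0.0005,0.0022,0.02,0,0.0854,0,0,0.02,0,0.0854,0,0,0.018,0,0.0854,0,0,0.005,0,0.0854,0,0,0,0,0.0854]' && python3 d.py 0.6232 -0.1935 0.076 &&  python3 -m creep '[0,0,0,0,0.05,0,0,0,0,0.05,0,0,0,0,0.05,0,0,0,0,0.05,0,0,0,0,0.05,0,0,0,0,0.05,0,0,0,0,0.05]' 40 && python3 d.py && python3 -m creep '[0,0,-0.02,0,0.05,0,0,-0.04,0,0.05,0,0,-0.05,0,0.05,0,0,0,0,0.05,0,0,0,0,0.05]' && python3 d.py 0.466 0.288 0.186
```

```text
clock: 36.65
tool_pos: [0.6228, -0.1936, 0.0751]
eef_rot: [-180.0, -0.1, 156.0]
ft_force: [-0.2, -0.2, 0.5]
width: 1.0
gripper_force: 0.0
t 36.65 tcp [ 0.6228 -0.1936  0.0751] rpy [-1.80e+02 -7.00e-02  1.56e+02] F [-0.2 -0.2  0.5] w 85.4 gf 0.0 j6 -88
tool shift [-0.0003  0.0002 -0.0009]
clock: 37.52
tool_pos: [0.6239, -0.194, 0.0776]
eef_rot: [180.0, 0.1, 156.0]
ft_force: [-1.4, 0.1, 5.5]
width: 0.683
gripper_force: 42.0
t 37.52 tcp [ 0.6239 -0.194   0.0776] rpy [1.7999e+02 1.3000e-01 1.5600e+02] F [-1.4  0.1  5.5] w 58.3 gf 42.0 j6 -88
clock: 38.15
tool_pos: [0.6228, -0.1935, 0.186]
eef_rot: [-180.0, -0.0, 156.0]
ft_force: [-0.9, 1.0, -1.8]
width: 0.682
gripper_force: 43.3
t 38.15 tcp [ 0.6228 -0.1935  0.186 ] rpy [-1.80e+02 -1.00e-02  1.56e+02] F [-0.9  1.  -1.8] w 58.2 gf 43.3 j6 -88
tool shift [0.339  0.3762 0.    ]
```

```bash
python3 -m creep '[0.034,0.038,0,0,0.05,0.034,0.038,0,0,0.05,0.034,0.038,0,0,0.05,0.034,0.038,0,0,0.05,0.034,0.038,0,0,0.05,0.034,0.038,0,0,0.05,0.034,0.038,0,0,0.05,0.034,0.037,0,0,0.05,0.034,0.037,0,0,0.05,0.033,0.036,0,0,0.05]' && python3 -m creep '[0,0,0.02,0,0.05,0,0,0.015,0,0.05,0,0,0,0,0.05,0,0,0,0,0.05]' && python3 d.py 0.466 0.288 0.1246
python3 - <<'E'
from fit import *
f=grab_frame("side");save(f,"s12.png",(315,230,415,320),6)
x,y,z=state()["tool_pos"];print(x,y,z)
q=lambda h:((h-[315,230])*6).round()
for a,b in((0,.007),(.017,.024)):
  h=q(proj(f,cyl(.03,a,b)+[x,y,z-.077]));print(h.min(0),h.max(0))
print(q(proj(f,[[.4648,.2875,.047]])))
E
```

```text
clock: 39.4
tool_pos: [0.4644, 0.2886, 0.1836]
eef_rot: [-179.8, -0.1, 156.0]
ft_force: [1.1, 0.7, -1.7]
width: 0.68
gripper_force: 43.4
clock: 39.9
tool_pos: [0.4667, 0.2867, 0.1506]
eef_rot: [-180.0, -0.0, 155.9]
ft_force: [0.1, -0.5, -0.9]
width: 0.681
gripper_force: 43.4
t 39.9 tcp [0.4667 0.2867 0.1506] rpy [-1.7997e+02 -2.0000e-02  1.5591e+02] F [ 0.1 -0.5 -0.9] w 58.2 gf 43.4 j6 -40
tool shift [0.0012 0.0009 0.026 ]
0.46701438356213154 0.2869831898012241 0.15124970976016933
[214. 140.] [408. 286.]
[215.  99.] [411. 244.]
[[315. 285.]]
```

View pics/s12.png

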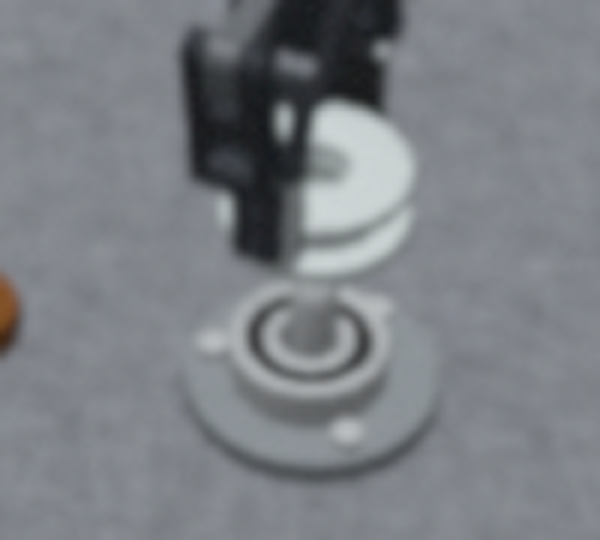

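```bash
python3 -m creep '[0.0013,0.001,0.012,0,0.05,0,0,0.01,0,0.05,0,0,0.006,0,0.05,0,0,0.004,0,0.05,0,0,0,0,0.05]' && python3 d.py && python3 -m creep '[0,0,0.004,0,0.05,0,0,0.004,0,0.05,0,0,0,0,0.05]' && python3 d.py 0.466 0.288 0.1036
```

```text
clock: 40.58
tool_pos: [0.4654, 0.2891, 0.1185]
eef_rot: [-180.0, -0.0, 156.0]
ft_force: [0.6, -0.5, -1.7]
width: 0.682
gripper_force: 43.4
t 40.58 tcp [0.4654 0.2891 0.1185] rpy [-1.7997e+02 -2.0000e-02  1.5601e+02] F [ 0.6 -0.5 -1.7] w 58.2 gf 43.4 j6 -40
clock: 40.95
tool_pos: [0.4653, 0.289, 0.1105]
eef_rot: [-180.0, -0.0, 156.0]
ft_force: [0.2, -0.8, -2.1]
width: 0.679
gripper_force: 43.4
t 40.95 tcp [0.4653 0.289  0.1105] rpy [-1.7996e+02 -3.0000e-02  1.5601e+02] F [ 0.2 -0.8 -2.1] w 58.0 gf 43.4 j6 -40
tool shift [-0.0011 -0.0006  0.0069]
```

```bash
python3 -m creep '[0,0,0.004,0,0.05,0,0,0.002,0,0.05,0,0,0,0,0.05]' && python3 d.py && python3 -m creep '[0,0,0.001,0,0.05,0,0,0,0,0.05]' && python3 -m creep '[0,0,0.0007,0,0.05,0,0,0,0,0.05]'
```

```text
clock: 41.32
tool_pos: [0.4654, 0.2891, 0.1046]
eef_rot: [-180.0, -0.0, 156.0]
ft_force: [1.0, 1.5, -1.5]
width: 0.675
gripper_force: 43.4
t 41.33 tcp [0.4654 0.2891 0.1046] rpy [-1.7997e+02 -2.0000e-02  1.5601e+02] F [ 1.   1.5 -1.5] w 57.7 gf 43.4 j6 -40
clock: 41.58
tool_pos: [0.4656, 0.2891, 0.1039]
eef_rot: [-180.0, -0.0, 156.0]
ft_force: [0.7, -0.0, -1.9]
width: 0.684
gripper_force: 43.4
clock: 41.82
tool_pos: [0.4657, 0.2892, 0.1037]
eef_rot: [180.0, 0.0, 156.0]
ft_force: [-1.5, -0.4, 2.3]
width: 0.681
gripper_force: 43.6
```

Contact made; release, retreat and check.

```bash
python3 -m creep '[0,0,0,0,0.065,0,0,0,0,0.075,0,0,0,0,0.0854,0,0,0,0,0.0854,0,0,-0.03,0,0.0854,0,0,-0.04,0,0.0854,0,0,-0.05,0,0.0854,0,0,-0.05,0,0.0854,0,0,0,0,0.0854,0,0,0,0,0.0854]' && python3 d.py
python3 - <<'E'
from fit import *
f=grab_frame("side");im=np.array(f["pixels"])[:,:,::-1]
c=[cv2.resize(im[v-40:v+40,u-40:u+40],(400,400),interpolation=cv2.INTER_CUBIC) for u,v in((358,170),(367,280))]
cv2.imwrite("pics/s13.png",np.hstack(c))
E
```

```text
clock: 43.08
tool_pos: [0.4653, 0.289, 0.2728]
eef_rot: [-180.0, -0.0, 156.0]
ft_force: [0.4, -0.2, -1.0]
width: 1.0
gripper_force: 0.0
t 43.08 tcp [0.4653 0.289  0.2728] rpy [-1.7998e+02 -2.0000e-02  1.5600e+02] F [ 0.4 -0.2 -1. ] w 85.4 gf 0.0 j6 -40
```

View pics/s13.png

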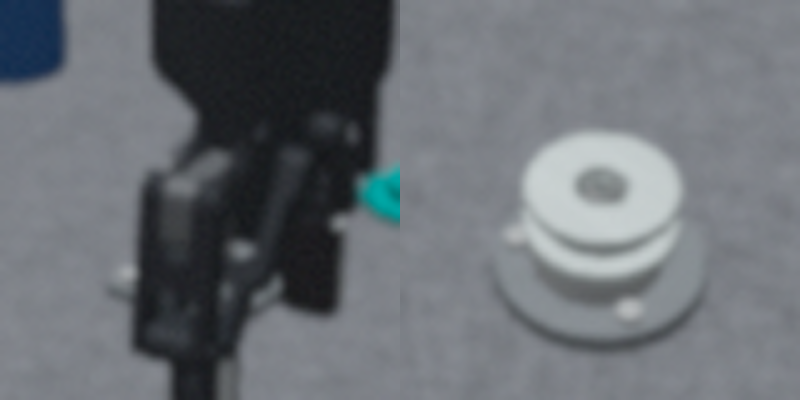

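The pulley sits flat on the bearing, and the tall stack already showed complete and flat in s11, with the collar on the sprocket at (472,210) there. Handing in.

```bash
python3 -c "
from workcell import job_done
print(job_done())"
```

```text
the job is handed in; nothing more can be done
None
```

Both axles are built and the job is handed in: sleeve, sprocket (hub up) and collar on the tall axle; bearing and pulley on the short one. Each part met contact at about its seated height and looked flat in the pictures, but the hand-in gave no verdict. It finished at about 43 s of the 128 s limit, and I kept the arm clear of the jar, mug and wrench.

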